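Topping canisters from wash carrier to station rack, in order of use

TASK

The four topping canisters have come back from the wash in the cream carrier, lined up in the order in which they are used today. Move them all to the steel station rack, one upright in each compartment and in the same left-to-right order as they stand in the carrier now (left and right as the robot sees them). Keep them upright so that nothing spills, set them down rather than drop them, and leave the bowl, the scraper and the jar where they are.

Things in the scene. Friction and masses are not known exactly. Their poses are not given: they have to be found in the camera images.
- dredger: Starch dredger: straight steel cylinder, 60 mm diameter, straight wall up to 78 mm, domed darker lid full of small holes, 96 mm high in all, about 0.25 kg. Best gripped on the wall about 62 mm above its underside. Origin: centre of its underside, z up.
- tall_shaker: Tall slim shaker: aluminium cylinder, 50 mm diameter, wall up to 100 mm, flat black lid with a small steel slide, 118 mm high in all, about 0.2 kg. Best gripped about 80 mm above its underside. Origin: centre of its underside, z up.
- lidded_pot: Low cream plastic pot, 64 mm diameter (wall up to 58 mm), white lid 66 mm across with a small black knob, 80 mm high in all, about 0.2 kg. Best gripped on the wall about 45 mm above its underside. Origin: centre of its underside, z up.
- square_tin: Square tin, 48 x 48 mm with flat sides along its own x and y, body 86 mm high, round dark screw cap 29 mm across on top, 100 mm high in all, about 0.22 kg. Stands nearly square to its dish (within 9 degrees). Best gripped across flat sides about 62 mm above its underside. Origin: centre of its underside, z up.
- carrier: Wash carrier: low cream tray, 100 x 364 mm, rim 15 mm high, steel wire grip at each end (out to y = +-0.200 m, 34 mm high). Fixed, in front of the rack or behind it. Four white dishes stand in it in a row, at y = +0.129, +0.043, -0.043, -0.129 m. Origin: centre of its underside; +y points to the robot's left, turned at most 10 degrees.
- rack: Stainless station rack, 89 x 347 mm, fixed, empty at the start: four open compartments (83 x 83 mm inside) in a row, centres at x = 0 and y = +0.129, +0.043, -0.043, -0.129 m (left to right). Compartment floor 12 mm, tops of the 3 mm walls 32 mm above the table. Origin: centre of its foot, on the table; +y points to the robot's left, turned at most 10 degrees.
- bowl: Bystander: loose steel bowl, 124 mm across, 50 mm high, on the left. Origin: centre of its underside.
- scraper: Bystander: loose scraper lying flat on the right, about 190 mm long, wooden handle, steel blade. Origin: near the middle of its length, on the table.
- starch_jar: Bystander: loose clear jar with a white cap, 68 mm diameter, 90 mm high, on the right, far from the robot. Origin: centre of its underside.
- dish_A: White square catch dish in the carrier, fixed there, 84 mm outside, 78 mm inside, rim 12 mm high, floor 3 mm (8 mm above the table). The dredger stands in it at the start. All four dishes look alike and stay in the carrier. Origin: centre of its underside.
- dish_B: White square catch dish in the carrier, fixed there, 84 mm outside, 78 mm inside, rim 12 mm high, floor 3 mm (8 mm above the table). The tall shaker stands in it at the start. All four dishes look alike and stay in the carrier. Origin: centre of its underside.
- dish_C: White square catch dish in the carrier, fixed there, 84 mm outside, 78 mm inside, rim 12 mm high, floor 3 mm (8 mm above the table). The lidded pot stands in it at the start. All four dishes look alike and stay in the carrier. Origin: centre of its underside.
- dish_D: White square catch dish in the carrier, fixed there, 84 mm outside, 78 mm inside, rim 12 mm high, floor 3 mm (8 mm above the table). The square tin stands in it at the start. All four dishes look alike and stay in the carrier. Origin: centre of its underside.
There are look-alikes about, which are no part of the job. What is shaped like the square_tin but blue, pink or purple is not meant.

How it is judged:
At the end, for the whole second after the job is handed in: Each canister stands released, still and upright (0.1 rad) on the floor of a rack compartment (within 21 mm of its centre along each rack axis, underside 8 to 17 mm above the rack's foot), the same place counted from the left as its first dish has in the carrier (((y of dish_A in the frame of carrier between 0.099 and 0.159 m and y of dredger in the frame of rack between 0.108 and 0.15 m) or (y of dish_A in the frame of carrier between 0.013 and 0.073 m and y of dredger in the frame of rack between 0.022 and 0.064 m) or (y of dish_A in the frame of carrier between -0.073 and -0.013 m and y of dredger in the frame of rack between -0.064 and -0.022 m) or (y of dish_A in the frame of carrier between -0.159 and -0.099 m and y of dredger in the frame of rack between -0.15 and -0.108 m)) and x of dredger in the frame of rack between -0.021 and 0.021 m and z of dredger in the frame of rack between 0.008 and 0.017 m and angle between each of dredger, tall_shaker, lidded_pot, square_tin's own z axis and vertical below 0.1 rad and linear speed of each of dredger, tall_shaker, lidded_pot, square_tin below 0.02 m/s and contact force between each of dredger, tall_shaker, lidded_pot, square_tin and the fingers below 0.1 N and ((y of dish_B in the frame of carrier between 0.099 and 0.159 m and y of tall_shaker in the frame of rack between 0.108 and 0.15 m) or (y of dish_B in the frame of carrier between 0.013 and 0.073 m and y of tall_shaker in the frame of rack between 0.022 and 0.064 m) or (y of dish_B in the frame of carrier between -0.073 and -0.013 m and y of tall_shaker in the frame of rack between -0.064 and -0.022 m) or (y of dish_B in the frame of carrier between -0.159 and -0.099 m and y of tall_shaker in the frame of rack between -0.15 and -0.108 m)) and x of tall_shaker in the frame of rack between -0.021 and 0.021 m and z of tall_shaker in the frame of rack between 0.008 and 0.017 m and ((y of dish_C in the frame of carrier between 0.099 and 0.159 m and y of lidded_pot in the frame of rack between 0.108 and 0.15 m) or (y of dish_C in the frame of carrier between 0.013 and 0.073 m and y of lidded_pot in the frame of rack between 0.022 and 0.064 m) or (y of dish_C in the frame of carrier between -0.073 and -0.013 m and y of lidded_pot in the frame of rack between -0.064 and -0.022 m) or (y of dish_C in the frame of carrier between -0.159 and -0.099 m and y of lidded_pot in the frame of rack between -0.15 and -0.108 m)) and x of lidded_pot in the frame of rack between -0.021 and 0.021 m and z of lidded_pot in the frame of rack between 0.008 and 0.017 m and ((y of dish_D in the frame of carrier between 0.099 and 0.159 m and y of square_tin in the frame of rack between 0.108 and 0.15 m) or (y of dish_D in the frame of carrier between 0.013 and 0.073 m and y of square_tin in the frame of rack between 0.022 and 0.064 m) or (y of dish_D in the frame of carrier between -0.073 and -0.013 m and y of square_tin in the frame of rack between -0.064 and -0.022 m) or (y of dish_D in the frame of carrier between -0.159 and -0.099 m and y of square_tin in the frame of rack between -0.15 and -0.108 m)) and x of square_tin in the frame of rack between -0.021 and 0.021 m and z of square_tin in the frame of rack between 0.008 and 0.017 m); the robot touches nothing.
It fails at once if a canister is tipped (over 0.6 rad) (angle between any of dredger, tall_shaker, lidded_pot, square_tin's own z axis and vertical above 0.6 rad).
It fails at once if a canister is dropped or thrown (over 0.8 m/s while the fingers do not hold it: a fall of over 30 mm) ((linear speed of dredger above 0.8 m/s and contact force between dredger and the fingers below 0.05 N) or (linear speed of tall_shaker above 0.8 m/s and contact force between tall_shaker and the fingers below 0.05 N) or (linear speed of lidded_pot above 0.8 m/s and contact force between lidded_pot and the fingers below 0.05 N) or (linear speed of square_tin above 0.8 m/s and contact force between square_tin and the fingers below 0.05 N)).
It fails at once if the bowl, the scraper or the jar is moved (over 20 mm) (distance of any of bowl, scraper, starch_jar from where it was at the start of the episode above 0.02 m).
It also fails if it takes over 109 s, if anything falls off the work surface, if the arm or the gripper's body presses on something with over 40 N, if the wrist force passes 120 N, or if a joint passes its speed limit or range.

ROBOT

A 6-joint arm with a two-finger parallel gripper is mounted at the origin on the work surface. World frame = base frame: x ahead of the robot, y to its left, z up, the work surface at z = 0. Lengths are in m, angles in rad, forces in N, time in s.
With the tool pointing down it reaches from about 0.35 to 0.875 m from the base axis. Payload 15.5 kg.
Tool frame: the origin (TCP) lies on the centre line of the jaws, within the pads' length; the fingertips stand 25 mm ahead of it and the grasp point (between the pads) lies 6 mm ahead of it (r.nose_length is the distance from the TCP to the fingertips, in m); z points along the fingers, y is the line along which they close (so a half turn about z gives the same grasp; the last joint's range is limited). The gripper opens to 85 mm and grips with 20 to 120 N. Pads are 22 mm wide; open, the fingers measure 114 mm over their backs; the gripper's body (76 mm by 85 mm) begins 54 mm behind the grasp point. The pads swing forward as they close: fully open they stand 13 mm farther back than shut.
Start: joints at [1.175, 0.494, 1.345, -0, 1.302, -0.096], TCP at [0.185, 0.597, 0.256] pointing down, gripper open.
Joint ranges: [-2.91, 2.91], [-0.82, 2.16], [0.22, 2.67], [-1.22, 4.37], [0.12, 2.79], [-3.08, 3.08]. Speed limits (rad/s): [1.89, 1.89, 2.57, 3.01, 3.01, 3.01].

INTERFACE

Orientations are given as a 3x3 rotation matrix whose columns are the frame's x, y, z axes.
In Python, from plant import sensors, vision, ticket, r gives the robot as it stands.
- The arm moves only by the tool arm_command, never from a script. Its argument "moves" is a list of rows, each an object of numbers: "grip": the closure, from 0 (fully open) to 1 (shut); "x", "y", "z": the shift along the tool's x, y, z in cm; "ax", "ay", "az": the turn, a rotation vector about the tool's x, y, z in rad. A call has 1 to 5 rows; each row is the pose to reach, as a shift and turn from the pose commanded when the call began, along the tool's axes at that moment; what a row does not reach only later rows make up. A row lasts 1/12 s, in which the tool goes at most 41.7 mm and 7.16 degrees, less where a joint would pass 70% of its speed; a pose out of reach is approached as far as the arm can. A call with a gripper value outside its range is refused whole. The fingers move at their own pace and stop on an object; "grip_force" is the grip in N (left out, the last holds). Time passes only in rows, so rows that repeat a pose let the fingers close. It gives the time, the measured TCP pose, the force, the opening and the grip force at its end, in the units of the state.
- sensors.sense(): the state, without advancing time (a new reading comes with each control period).
- vision.read_camera(name): name is "side" or "top"; returns a dict with "img" (384x512x3 uint8, red, green, blue), "vfov" (degrees; the focal length in pixels is half the picture's height over the tangent of half this angle, whatever the lens; pixels are square), "cx", "cy" (the principal point, pixels), "position" and "rotation" of the camera in the world. Camera axes: x right, y up, looking along -z (the intrinsics and any distortion apply to the point x, -y, -z); pixel columns grow to the right and rows downward; lengths in m; the calibration is good to about 2 mm. A picture is of the moment at which its call begins. There is no depth.
- ticket.job_done(): hands the job in; it is judged then, once.
Trained networks look in the newest picture that a camera, given by its name, has taken for a name from the list of things; names that differ only in an ending like _2 or _b are one class to them, and where a whole thing is asked for, a point or a joint stands for the part that bears it (a point fixed in the world has none). Each returns a list of dicts, best first, with "conf" (0 to 1); they miss things now and then, are a little off and sometimes report something else, mostly with a low value. They report only what shows in the picture. A call takes as long as a camera call. They do not tell look-alikes from the thing itself.
- vision.masks_of(query, camera): "region" (384x512 bool, what is visible of it).
- vision.landmark_of(query, camera): "centre" ([x, y, z] in m, in world coordinates, good to about 4 mm: a listed point, or the origin of a listed thing).
The state is a dict: "time": time; "joints": joint angles; "qd": joint speeds; "joint_torque": joint torques, N m; "tool_pos": TCP position; "ee_rot": TCP orientation; "contact_force": force on the tool from outside, world axes, zero at the start; "moment": the same for the moment, N m; "opening": opening from 0.0 (shut) to 1.0 (fully open); "finger_force": force on a finger pad.
Only numpy, scipy, OpenCV 4.12 (cv2) and the standard library are available. Lean on these libraries where they do the work, as an engineer would, in place of code of your own. Each camera call takes 0.05 s, during which the arm holds its last target. There are 200 camera calls.

## Working session

There is one attempt and no reset: what is moved stays moved. The work goes in short steps, Python scripts to look and compute and a tool call to move; the robot and the scene stay as the last step left them, time stands still between calls to the robot, and variables do not carry over. Pictures are saved under pics/ and viewed, at most 14 in all, crops included, and the job is handed in when it is done.

Besides the shell and the picture viewer there is one more tool, called after "Emit:" by a JSON object that holds its "name" and its "arguments", one argument or row to a line. arm_command: Moves the arm, as the interface text tells. Its arguments: {"type":"object","properties":{"moves":{"type":"array"},"grip_force":{"type":"number"}},"required":["moves"]}

```bash
ls; mkdir -p pics; python3 - <<'E'
from plant import sensors, vision, ticket, r
import cv2,numpy as np
s=sensors.sense(); print(s['time'],s['tool_pos'],s['ee_rot'])
for c in('top','side'):
    d=vision.read_camera(c); cv2.imwrite(f'pics/{c}0.png',d['img'][:,:,::-1]); print(c,{k:v for k,v in d.items() if k!='img'})
    for n in 'dredger tall_shaker lidded_pot square_tin carrier rack dish_A dish_B dish_C dish_D bowl scraper starch_jar'.split():
        print(n,[(np.round(l['centre'],3).tolist(),round(l['conf'],2)) for l in vision.landmark_of(n,c)][:5])
E
```

```text
pics
0.0 [0.18504384 0.5966369  0.25572223] [[-9.55112843e-01  2.96241915e-01 -4.29996831e-04]
 [ 2.96242215e-01  9.55112206e-01 -1.10632349e-03]
 [ 8.29558329e-05 -1.18404699e-03 -9.99999296e-01]]
top {'vfov': 52.472568658203755, 'cx': 257.365564949526, 'cy': 187.11846988622085, 'position': array([ 0.36645916, -0.01617175,  1.05207667]), 'rotation': array([[ 0.08001278,  0.97495903, -0.20749182],
       [-0.99677825,  0.0794229 , -0.01118559],
       [ 0.00557411,  0.20771832,  0.9781728 ]])}
dredger [([0.66, 0.002, 0.009], 0.89), ([0.654, -0.048, 0.004], 0.65)]
tall_shaker [([0.65, -0.089, 0.009], 0.93)]
lidded_pot [([0.64, -0.17, 0.006], 0.74)]
square_tin [([0.674, 0.087, 0.004], 0.94), ([0.493, 0.263, -0.001], 0.61), ([0.606, 0.221, -0.004], 0.57), ([0.722, 0.226, 0.001], 0.55)]
carrier [([0.658, -0.048, 0.001], 0.63)]
rack [([0.468, -0.055, -0.001], 0.87)]
dish_A [([0.662, -0.005, 0.005], 0.73), ([0.639, -0.175, 0.005], 0.57)]
dish_B [([0.647, -0.088, 0.006], 0.91)]
dish_C [([0.634, -0.173, 0.001], 0.93)]
dish_D [([0.672, 0.083, 0.005], 0.56)]
bowl [([0.544, 0.404, -0.0], 0.89),
[... 430 characters left out ...]
0.66, 0.0, 0.012], 0.76), ([0.634, -0.17, 0.008], 0.44)]
tall_shaker [([0.65, -0.087, 0.009], 0.87), ([0.466, -0.054, 0.003], 0.36)]
lidded_pot [([0.638, -0.171, 0.008], 0.92)]
square_tin [([0.492, 0.265, -0.002], 0.7), ([0.724, 0.226, -0.001], 0.55), ([0.675, 0.088, 0.008], 0.53)]
carrier []
rack [([0.471, -0.056, 0.004], 0.58)]
dish_A [([0.665, -0.005, 0.004], 0.57)]
dish_B [([0.653, -0.09, 0.002], 0.64)]
dish_C [([0.635, -0.177, 0.003], 0.89)]
dish_D [([0.672, 0.082, 0.004], 0.61)]
bowl [([0.542, 0.404, -0.002], 0.72)]
scraper [([0.482, -0.422, -0.005], 0.9), ([0.659, 0.003, 0.01], 0.55)]
starch_jar [([0.658, -0.372, 0.002], 0.85), ([0.66, 0.0, 0.01], 0.56), ([0.65, -0.087, 0.002], 0.18)]
```

View pics/top0.png

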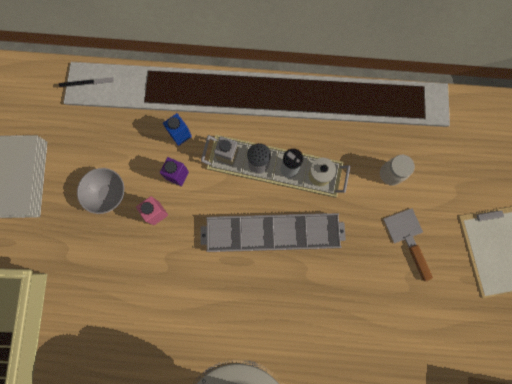

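View pics/side0.png

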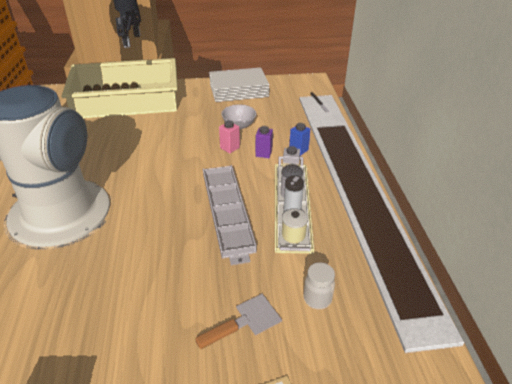

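The top view shows the carrier behind the rack. Left to right it holds the tin (223,147), dredger (258,155), shaker (292,160) and pot (323,170). The rack is centred at (273,232). The blue, purple and pink look-alikes stand at (178,129), (174,171) and (152,210). The side view agrees: the pot is nearest at (293,225) and the tin is hidden at the back. Next I'll fit solid models to the masks in both views.

```bash
cat > fit.py <<'E'
from plant import sensors, vision, ticket, r
import cv2,numpy as np
from scipy.optimize import minimize
def proj(d,P):
    p=(np.atleast_2d(P)-d['position'])@d['rotation']; f=192/np.tan(np.radians(d['vfov']/2))
    return np.c_[d['cx']+f*p[:,0]/-p[:,2], d['cy']-f*p[:,1]/-p[:,2]]
a=np.linspace(0,2*np.pi,40)
def ring(rad,z): return np.c_[rad*np.cos(a),rad*np.sin(a),0*a+z]
def box(x,y,z): return np.array([[i*x/2,j*y/2,z] for i in(-1,1) for j in(-1,1)])
M={'dredger':np.r_[ring(.03,0),ring(.03,.078),ring(.02,.09),ring(.008,.096)],
'tall_shaker':np.r_[ring(.025,0),ring(.025,.118)],
'lidded_pot':np.r_[ring(.032,0),ring(.033,.058),ring(.033,.066),ring(.008,.08)],
'square_tin':np.r_[box(.048,.048,0),box(.048,.048,.086),ring(.0145,.1)],
'rack':np.r_[box(.089,.347,0),box(.089,.347,.032)]}
def pts(n,q): 
    c,s=np.cos(q[3]),np.sin(q[3]); return M[n]@np.array([[c,s,0],[-s,c,0],[0,0,1]])+q[:3]
def render(d,P):
    m=np.zeros((384*4,512*4),np.uint8); h=cv2.convexHull((proj(d,P)*4+2).astype(np.float32))
    cv2.fillConvexPoly(m,np.round(h).astype(np.int32),1)
    return cv2.resize(m.astype(np.float32),(512,384),interpolation=cv2.INTER_AREA)
def fit(n,views,q0,free):  # views: list of (cam, mask, ignore)
    def cost(v):
        q=np.array(q0,float); q[free]=v; P=pts(n,q); c=0
        for d,m,ig in views:
            e=np.abs(render(d,P)-m)*~ig; c+=e.sum()/m.sum()
        return c+0.02*((q[2]-q0[2])/.01)**2
    x0=np.array(q0,float)[free]; st=np.array([.008,.008,.006,.06])[free]
    o=minimize(cost,x0,method='Nelder-Mead',options=dict(initial_simplex=np.vstack([x0]+[x0+np.eye(len(x0))[i]*st[i] for i in range(len(x0))]),xatol=1e-4,fatol=1e-4))
    return o.x,o.fun/len(views)
E
cat > m1.py <<'E'
from fit import *
Q={'dredger':[.66,0,.01,0],'tall_shaker':[.65,-.088,.009,0],'lidded_pot':[.639,-.17,.008,0],'square_tin':[.674,.087,.008,-.13],'rack':[.469,-.055,.0,-.03]}
D={};K={}
for c in('top','side'):
    D[c]=vision.read_camera(c)
    for n in Q:
        want=proj(D[c],pts(n,Q[n])).mean(0); best=None
        for o in vision.masks_of(n,c):
            y,x=np.nonzero(o['region']); e=np.hypot(x.mean()-want[0],y.mean()-want[1])
            if e<15 and best is None: best=o['region']; print(c,n,round(o['conf'],2),round(e,1),best.sum())
        K[c,n]=best
for n in Q:
    free=[0,1,2,3] if n in('square_tin','rack') else [0,1,2]
    for cs in(('top','side'),('top',),('side',)):
        V=[]
        for c in cs:
            if K[c,n] is None: continue
            ig=np.zeros((384,512),bool)
            for k in Q:
                if k!=n and K[c,k] is not None: ig|=cv2.dilate(K[c,k].astype(np.uint8),np.ones((3,3)))>0
            V.append((D[c],K[c,n].astype(np.float32),ig&~K[c,n]))
        if V:
            fr=free if len(V)>1 else [i for i in free if i!=2]
            q,f=fit(n,V,Q[n],fr); print(n,cs,np.round(q,4),round(f,3))
E
python3 m1.py
python3 - <<'E'
import cv2
a=cv2.imread('pics/top0.png')[125:260,190:360]
cv2.imwrite('pics/crop.png',cv2.resize(a,None,fx=4.4,fy=4.4,interpolation=2))
E
```

```text
top tall_shaker 0.85 1.9 483
top lidded_pot 0.83 3.3 540
top square_tin 0.92 6.7 503
top rack 0.9 0.8 4752
side dredger 0.52 3.6 342
side tall_shaker 0.9 4.4 619
side lidded_pot 0.6 4.6 711
side square_tin 0.49 5.0 268
side rack 0.65 2.6 3203
dredger ('top', 'side') [0.6594 0.0117] 0.057
dredger ('side',) [0.6594 0.0117] 0.057
tall_shaker ('top', 'side') [ 0.6452 -0.0867  0.011 ] 0.069
tall_shaker ('top',) [ 0.6435 -0.0862] 0.103
tall_shaker ('side',) [ 0.646  -0.0862] 0.022
lidded_pot ('top', 'side') [ 0.6348 -0.1694  0.0126] 0.147
lidded_pot ('top',) [ 0.6322 -0.1701] 0.179
lidded_pot ('side',) [ 0.6371 -0.164 ] 0.077
square_tin ('top', 'side') [ 0.6704  0.087   0.0068 -0.1766] 0.097
square_tin ('top',) [ 0.6705  0.087  -0.1072] 0.125
square_tin ('side',) [ 0.6698  0.0841 -0.182 ] 0.075
rack ('top', 'side') [ 4.682e-01 -5.290e-02  2.000e-04  1.109e-01] 0.073
rack ('top',) [ 0.4667 -0.0548  0.1063] 0.064
rack ('side',) [ 0.4689 -0.0517  0.1115] 0.066
```

View pics/crop.png

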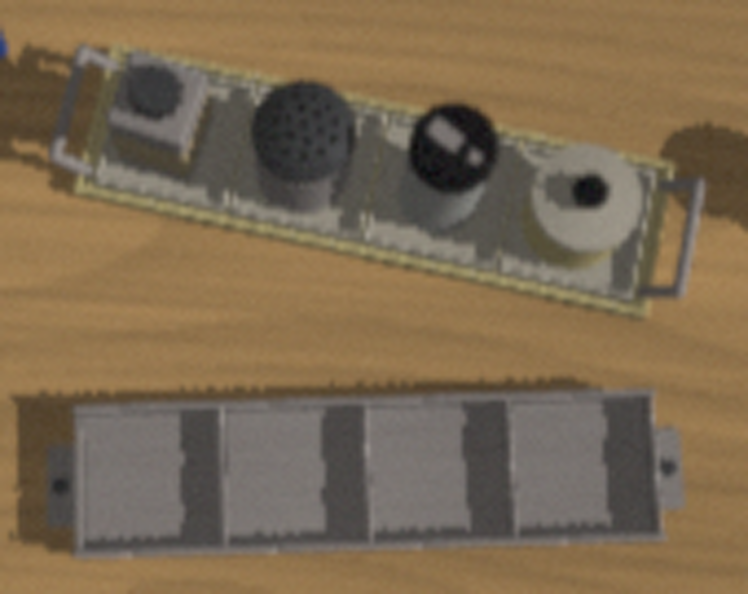

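Emit:
{"name": "arm_command", "arguments": {
  "moves": [
    {"grip": 0, "z": -4}
  ],
  "grip_force": 40
}}

```text
schema error: expected keys grip, x, y, z, ax, ay, az
```

The crop shows the lids at crop pixels: tin cap (153,90), dredger (303,133), shaker (453,148) and pot knob (590,190). The rack rim corners are (76,405), (655,392), (661,538) and (76,553). I'll back-project these as a check.

```bash
python3 - <<'E'
from fit import *
d=vision.read_camera('top'); f=192/np.tan(np.radians(d['vfov']/2))
def bp(u,v,z):
    u=190+(u+.5)/4.4-.5; v=125+(v+.5)/4.4-.5
    w=d['rotation']@np.array([(u-d['cx'])/f,-(v-d['cy'])/f,-1]); t=(z-d['position'][2])/w[2]
    return (d['position']+t*w)[:2]
for n,u,v,z in[('tin',153,90,.108),('dred',303,133,.095),('shaker',453,148,.126),('pot',590,190,.088),('potlid',585,198,.072)]: print(n,bp(u,v,z).round(4))
C=np.array([bp(*c,.032) for c in[(76,405),(655,392),(661,538),(76,553)]]); print(C.round(4),C.mean(0).round(4))
w=(C[0]+C[3]-C[1]-C[2])/2; print(np.linalg.norm(w),np.arctan2(-w[0],w[1]))
# target tool deltas
E
```

```text
tin [0.6685 0.0866]
dred [ 0.6538 -0.0013]
shaker [ 0.6426 -0.0864]
pot [ 0.6351 -0.1703]
potlid [ 0.6345 -0.1702]
[[ 0.4928  0.1216]
 [ 0.5287 -0.2238]
 [ 0.4421 -0.2306]
 [ 0.4058  0.1122]] [ 0.4673 -0.0551]
0.34598923408130167 0.10459737830007074
```

Emit:
{"name": "arm_command", "arguments": {
  "moves": [
    {"grip": 0, "x": 0, "y": -4, "z": -2, "ax": 0, "ay": 0, "az": -0.12},
    {"grip": 0, "x": 0, "y": -8, "z": -2, "ax": 0, "ay": 0, "az": -0.24}
  ],
  "grip_force": 40
}}

```text
time: 2.22
tool_pos: [0.1623, 0.5227, 0.2773]
ee_rot: [[-0.998, 0.056, 0.001], [0.056, 0.998, 0.002], [-0.001, 0.002, -1.0]]
contact_force: [0.0, -0.2, 1.7]
opening: 0.996
finger_force: 0.0
```

Emit:
{"name": "arm_command", "arguments": {
  "moves": [
    {"grip": 0, "x": -53.1, "y": -40.7, "z": 0, "ax": 0, "ay": 0, "az": 1.65},
    {"grip": 0, "x": -53.1, "y": -40.7, "z": 0, "ax": 0, "ay": 0, "az": 1.65},
    {"grip": 0, "x": -53.1, "y": -40.7, "z": 0, "ax": 0, "ay": 0, "az": 1.65},
    {"grip": 0, "x": -53.1, "y": -40.7, "z": 0, "ax": 0, "ay": 0, "az": 1.65},
    {"grip": 0, "x": -53.1, "y": -40.7, "z": 0, "ax": 0, "ay": 0, "az": 1.65}
  ]
}}

```text
time: 2.63
tool_pos: [0.3202, 0.3835, 0.2765]
ee_rot: [[-0.77, 0.638, 0.0], [0.638, 0.77, 0.0], [-0.0, 0.001, -1.0]]
contact_force: [1.3, 0.7, -0.2]
opening: 1.003
finger_force: 0.0
```

```bash
cat > go.py <<'E'
import sys,numpy as np
from plant import sensors
from scipy.spatial.transform import Rotation as R
x,y,z,t=map(float,sys.argv[1:5]); s=sensors.sense(); E=np.array(s['ee_rot'])
ty=np.array([np.cos(t),np.sin(t),0]); tz=np.array([0,0,-1.]); T=np.c_[np.cross(ty,tz),ty,tz]
print('xyz cm',np.round((np.array([x,y,z])-s['tool_pos'])@E*100,2),'rot',np.round(R.from_matrix(E.T@T).as_rotvec(),3),np.round(s['joints'],2),s['time'])
E
python3 go.py .6705 .087 .17 -.135
```

```text
xyz cm [-45.89  -0.51  10.66] rot [ 1.000e-03 -0.000e+00  1.014e+00] [ 0.76  0.3   1.62 -0.    1.23 -0.12] 2.6333
```

Emit:
{"name": "arm_command", "arguments": {
  "moves": [
    {"grip": 0, "x": -45.9, "y": -0.5, "z": 10.7, "ax": 0, "ay": 0, "az": 1.014},
    {"grip": 0, "x": -45.9, "y": -0.5, "z": 10.7, "ax": 0, "ay": 0, "az": 1.014},
    {"grip": 0, "x": -45.9, "y": -0.5, "z": 10.7, "ax": 0, "ay": 0, "az": 1.014},
    {"grip": 0, "x": -45.9, "y": -0.5, "z": 10.7, "ax": 0, "ay": 0, "az": 1.014},
    {"grip": 0, "x": -45.9, "y": -0.5, "z": 10.7, "ax": 0, "ay": 0, "az": 1.014}
  ]
}}

```text
time: 3.05
tool_pos: [0.4762, 0.2532, 0.2287]
ee_rot: [[-0.251, 0.968, 0.001], [0.968, 0.251, 0.0], [0.0, 0.001, -1.0]]
contact_force: [0.8, 1.9, -0.4]
opening: 1.001
finger_force: 0.0
```

```bash
python3 go.py .6705 .087 .17 -.135
```

```text
xyz cm [-20.96  14.64   5.88] rot [ 0.001 -0.     0.389] [0.38 0.4  1.59 0.   1.14 0.12] 3.05
```

Emit:
{"name": "arm_command", "arguments": {
  "moves": [
    {"grip": 0, "x": -21, "y": 14.6, "z": 5.9, "ax": 0, "ay": 0, "az": 0.389},
    {"grip": 0, "x": -21, "y": 14.6, "z": 5.9, "ax": 0, "ay": 0, "az": 0.389},
    {"grip": 0, "x": -21, "y": 14.6, "z": 5.9, "ax": 0, "ay": 0, "az": 0.389},
    {"grip": 0, "x": -21, "y": 14.6, "z": 5.9, "ax": 0, "ay": 0, "az": 0.389},
    {"grip": 0, "x": -21, "y": 14.6, "z": 5.9, "ax": 0, "ay": 0, "az": 0.389}
  ]
}}

```text
time: 3.47
tool_pos: [0.631, 0.1218, 0.1816]
ee_rot: [[0.131, 0.991, 0.0], [0.991, -0.131, 0.0], [0.0, 0.0, -1.0]]
contact_force: [0.2, 0.7, -0.2]
opening: 1.0
finger_force: 0.0
```

```bash
python3 go.py .6705 .087 .16 -.135
```

```text
xyz cm [-2.94  4.37  2.16] rot [ 0.    -0.     0.004] [0.1  0.59 1.38 0.   1.17 0.23] 3.4667
```

Emit:
{"name": "arm_command", "arguments": {
  "moves": [
    {"grip": 0, "x": -2.9, "y": 4.4, "z": 2.1, "ax": 0, "ay": 0, "az": 0.004},
    {"grip": 0, "x": -2.9, "y": 4.4, "z": 2.1, "ax": 0, "ay": 0, "az": 0.004},
    {"grip": 0, "x": -2.9, "y": 4.4, "z": 2.1, "ax": 0, "ay": 0, "az": 0.004},
    {"grip": 0, "x": -2.9, "y": 4.4, "z": 2.1, "ax": 0, "ay": 0, "az": 0.004}
  ]
}}

```text
time: 3.8
tool_pos: [0.6694, 0.0886, 0.1604]
ee_rot: [[0.134, 0.991, -0.001], [0.991, -0.134, 0.0], [-0.0, -0.001, -1.0]]
contact_force: [-0.5, 0.5, 0.4]
opening: 1.0
finger_force: 0.0
```

```bash
python3 go.py .6705 .087 .076 -.135; python3 - <<'E'
from plant import vision
import cv2,numpy as np
o=[]
a=vision.read_camera('top')['img'][100:215,190:350]; b=vision.read_camera('side')['img'][95:265,180:340]
o=[cv2.resize(a,(400,288),interpolation=2),cv2.resize(b,(400,425),interpolation=2)]
o[0]=np.vstack([o[0],np.zeros((137,400,3),np.uint8)])
cv2.imwrite('pics/a1.png',np.hstack(o)[:,:,::-1])
E
```

```text
xyz cm [-0.15  0.14  8.44] rot [-0.001  0.     0.001] [0.04 0.66 1.31 0.   1.17 0.18] 3.8
```

View pics/a1.png

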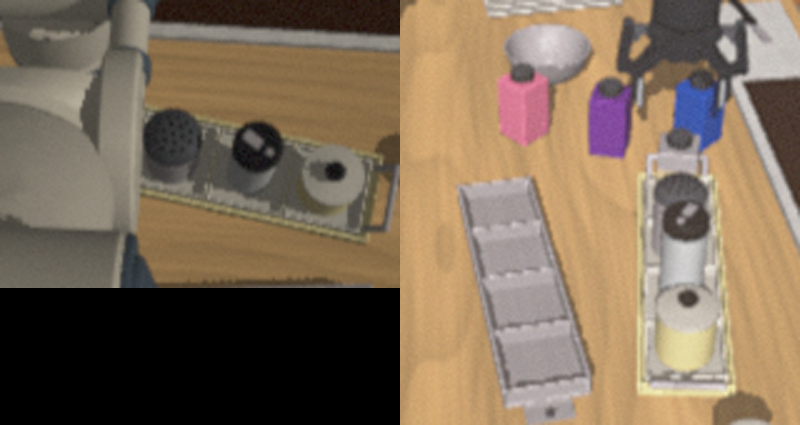

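The side crop shows the open fingers at (640,90) and (722,92), centred over the tin at (680,145). Descending.

Emit:
{"name": "arm_command", "arguments": {
  "moves": [
    {"grip": 0, "x": -0.15, "y": 0.1, "z": 3, "ax": 0, "ay": 0, "az": 0},
    {"grip": 0, "x": -0.15, "y": 0.1, "z": 6, "ax": 0, "ay": 0, "az": 0},
    {"grip": 0, "x": -0.15, "y": 0.1, "z": 8.4, "ax": 0, "ay": 0, "az": 0},
    {"grip": 0, "x": -0.15, "y": 0.1, "z": 8.4, "ax": 0, "ay": 0, "az": 0}
  ]
}}

```text
time: 4.23
tool_pos: [0.6671, 0.0885, 0.0734]
ee_rot: [[0.131, 0.991, -0.006], [0.991, -0.131, -0.0], [-0.001, -0.006, -1.0]]
contact_force: [-0.9, 0.5, -0.8]
opening: 0.998
finger_force: 0.0
```

Emit:
{"name": "arm_command", "arguments": {
  "moves": [
    {"grip": 0.4, "x": 0, "y": 0, "z": 0, "ax": 0, "ay": 0, "az": 0},
    {"grip": 0.8, "x": 0, "y": 0, "z": 0, "ax": 0, "ay": 0, "az": 0},
    {"grip": 1, "x": 0, "y": 0, "z": 0, "ax": 0, "ay": 0, "az": 0},
    {"grip": 1, "x": 0, "y": 0, "z": 0, "ax": 0, "ay": 0, "az": 0},
    {"grip": 1, "x": 0, "y": 0, "z": 0, "ax": 0, "ay": 0, "az": 0}
  ],
  "grip_force": 40
}}

```text
time: 4.65
tool_pos: [0.6713, 0.0879, 0.0796]
ee_rot: [[0.133, 0.991, 0.003], [0.991, -0.133, 0.0], [0.001, 0.003, -1.0]]
contact_force: [-2.4, 2.3, 9.1]
opening: 0.579
finger_force: 38.2
```

Emit:
{"name": "arm_command", "arguments": {
  "moves": [
    {"grip": 1, "x": 0, "y": 0, "z": 0, "ax": 0, "ay": 0, "az": 0},
    {"grip": 1, "x": 0, "y": 0, "z": -2, "ax": 0, "ay": 0, "az": 0},
    {"grip": 1, "x": 0, "y": 0, "z": -4, "ax": 0, "ay": 0, "az": 0},
    {"grip": 1, "x": 0, "y": 0, "z": -6, "ax": 0, "ay": 0, "az": 0},
    {"grip": 1, "x": 0, "y": 0, "z": -6, "ax": 0, "ay": 0, "az": 0}
  ]
}}

```text
time: 5.07
tool_pos: [0.6726, 0.0877, 0.1426]
ee_rot: [[0.133, 0.991, 0.007], [0.991, -0.133, 0.0], [0.001, 0.007, -1.0]]
contact_force: [1.5, 0.2, -0.5]
opening: 0.577
finger_force: 40.7
```

```bash
python3 go.py .4537 .0738 .136 -.135
```

```text
xyz cm [ -4.28 -21.51   0.5 ] rot [ 0.007 -0.001  0.002] [0.04 0.68 1.33 0.   1.13 0.17] 5.0667
```

Emit:
{"name": "arm_command", "arguments": {
  "moves": [
    {"grip": 1, "x": -0.5, "y": -3, "z": 0, "ax": 0, "ay": 0, "az": 0},
    {"grip": 1, "x": -1.3, "y": -7, "z": 0, "ax": 0, "ay": 0, "az": 0},
    {"grip": 1, "x": -2.1, "y": -11, "z": 0, "ax": 0, "ay": 0, "az": 0},
    {"grip": 1, "x": -2.9, "y": -15, "z": 0, "ax": 0, "ay": 0, "az": 0},
    {"grip": 1, "x": -3.7, "y": -18.5, "z": 0, "ax": 0, "ay": 0, "az": 0}
  ]
}}

```text
time: 5.48
tool_pos: [0.4793, 0.0754, 0.1376]
ee_rot: [[0.132, 0.991, 0.0], [0.991, -0.132, 0.0], [0.0, 0.0, -1.0]]
contact_force: [0.3, 0.5, -2.0]
opening: 0.578
finger_force: 40.8
```

Emit:
{"name": "arm_command", "arguments": {
  "moves": [
    {"grip": 1, "x": -0.5, "y": -2.5, "z": 0, "ax": 0, "ay": 0, "az": 0},
    {"grip": 1, "x": -0.6, "y": -3, "z": 0, "ax": 0, "ay": 0, "az": 0},
    {"grip": 1, "x": -0.6, "y": -3, "z": 0, "ax": 0, "ay": 0, "az": 0},
    {"grip": 1, "x": -0.6, "y": -3, "z": 0, "ax": 0, "ay": 0, "az": 0},
    {"grip": 1, "x": -0.6, "y": -3, "z": 0, "ax": 0, "ay": 0, "az": 0}
  ]
}}

```text
time: 5.9
tool_pos: [0.4533, 0.0735, 0.1375]
ee_rot: [[0.133, 0.991, 0.002], [0.991, -0.133, 0.0], [0.0, 0.002, -1.0]]
contact_force: [0.4, 1.0, -2.1]
opening: 0.575
finger_force: 40.9
```

```bash
python3 go.py .4537 .0738 .081 -.135; python3 - <<'E'
from plant import vision
import cv2,numpy as np
b=vision.read_camera('side')['img'][95:265,160:340]
cv2.imwrite('pics/a2.png',cv2.resize(b,None,fx=3,fy=3,interpolation=2)[:,:,::-1])
E
```

```text
xyz cm [0.04 0.02 5.65] rot [ 0.002 -0.     0.002] [0.03 0.44 1.88 0.   0.82 0.16] 5.9
```

View pics/a2.png

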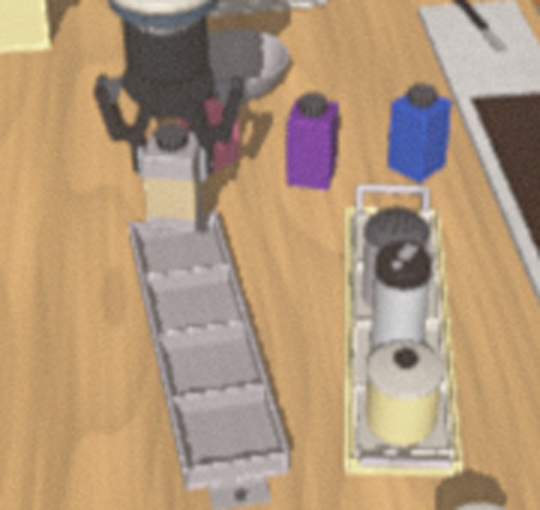

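The tin hangs upright at (172,180), over the left compartment. Lowering.

Emit:
{"name": "arm_command", "arguments": {
  "moves": [
    {"grip": 1, "x": 0, "y": 0, "z": 2, "ax": 0, "ay": 0, "az": 0},
    {"grip": 1, "x": 0, "y": 0, "z": 4, "ax": 0, "ay": 0, "az": 0},
    {"grip": 1, "x": 0, "y": 0, "z": 5, "ax": 0, "ay": 0, "az": 0},
    {"grip": 1, "x": 0, "y": 0, "z": 5.4, "ax": 0, "ay": 0, "az": 0},
    {"grip": 1, "x": 0, "y": 0, "z": 5.4, "ax": 0, "ay": 0, "az": 0}
  ]
}}

```text
time: 6.37
tool_pos: [0.4524, 0.0734, 0.0825]
ee_rot: [[0.133, 0.991, -0.0], [0.991, -0.133, 0.0], [0.0, -0.0, -1.0]]
contact_force: [-0.8, -0.0, -1.5]
opening: 0.565
finger_force: 40.6
```

Emit:
{"name": "arm_command", "arguments": {
  "moves": [
    {"grip": 1, "x": 0, "y": 0, "z": 0.1, "ax": 0, "ay": 0, "az": 0},
    {"grip": 1, "x": 0, "y": 0, "z": 0.2, "ax": 0, "ay": 0, "az": 0},
    {"grip": 1, "x": 0, "y": 0, "z": 0.2, "ax": 0, "ay": 0, "az": 0}
  ]
}}

```text
time: 6.62
tool_pos: [0.4526, 0.0734, 0.0818]
ee_rot: [[0.133, 0.991, 0.002], [0.991, -0.133, 0.0], [0.0, 0.002, -1.0]]
contact_force: [-2.0, -0.7, 14.4]
opening: 0.565
finger_force: 38.0
```

Floor contact (14 N). Releasing and raising.

Emit:
{"name": "arm_command", "arguments": {
  "moves": [
    {"grip": 0.35, "x": 0, "y": 0, "z": 0, "ax": 0, "ay": 0, "az": 0},
    {"grip": 0.1, "x": 0, "y": 0, "z": 0, "ax": 0, "ay": 0, "az": 0},
    {"grip": 0, "x": 0, "y": 0, "z": 0, "ax": 0, "ay": 0, "az": 0},
    {"grip": 0, "x": 0, "y": 0, "z": 0, "ax": 0, "ay": 0, "az": 0},
    {"grip": 0, "x": 0, "y": 0, "z": 0, "ax": 0, "ay": 0, "az": 0}
  ]
}}

```text
time: 7.03
tool_pos: [0.4516, 0.0734, 0.0811]
ee_rot: [[0.133, 0.991, 0.0], [0.991, -0.133, 0.0], [0.0, 0.0, -1.0]]
contact_force: [-0.3, -0.2, -0.3]
opening: 1.0
finger_force: 0.0
```

Emit:
{"name": "arm_command", "arguments": {
  "moves": [
    {"grip": 0, "x": 0, "y": 0, "z": -2, "ax": 0, "ay": 0, "az": 0},
    {"grip": 0, "x": 0, "y": 0, "z": -5, "ax": 0, "ay": 0, "az": 0},
    {"grip": 0, "x": 0, "y": 0, "z": -8, "ax": 0, "ay": 0, "az": 0},
    {"grip": 0, "x": 0, "y": 0, "z": -9, "ax": 0, "ay": 0, "az": 0},
    {"grip": 0, "x": 0, "y": 0, "z": -9, "ax": 0, "ay": 0, "az": 0}
  ]
}}

```text
time: 7.45
tool_pos: [0.4527, 0.0735, 0.1735]
ee_rot: [[0.133, 0.991, 0.004], [0.991, -0.133, 0.0], [0.001, 0.004, -1.0]]
contact_force: [1.6, 0.2, 0.2]
opening: 0.997
finger_force: 0.0
```

```bash
python3 go.py .657 .001 .165 -.135
```

```text
xyz cm [-4.47 21.2   0.94] rot [ 0.004 -0.001  0.002] [ 0.03  0.38  1.85 -0.    0.91  0.16] 7.45
```

Emit:
{"name": "arm_command", "arguments": {
  "moves": [
    {"grip": 0, "x": -0.8, "y": 4, "z": 0, "ax": 0, "ay": 0, "az": 0},
    {"grip": 0, "x": -1.6, "y": 8, "z": 0, "ax": 0, "ay": 0, "az": 0},
    {"grip": 0, "x": -2.4, "y": 12, "z": 0, "ax": 0, "ay": 0, "az": 0},
    {"grip": 0, "x": -3.3, "y": 16, "z": 0, "ax": 0, "ay": 0, "az": 0},
    {"grip": 0, "x": -4.1, "y": 19.5, "z": 0, "ax": 0, "ay": 0, "az": 0}
  ]
}}

```text
time: 7.87
tool_pos: [0.6412, 0.0059, 0.1698]
ee_rot: [[0.133, 0.991, -0.001], [0.991, -0.133, 0.0], [-0.0, -0.001, -1.0]]
contact_force: [0.6, 1.4, 0.6]
opening: 1.001
finger_force: 0.0
```

Emit:
{"name": "arm_command", "arguments": {
  "moves": [
    {"grip": 0, "x": -0.4, "y": 1.6, "z": 0, "ax": 0, "ay": 0, "az": 0},
    {"grip": 0, "x": -0.4, "y": 1.6, "z": 0, "ax": 0, "ay": 0, "az": 0},
    {"grip": 0, "x": -0.4, "y": 1.6, "z": 0, "ax": 0, "ay": 0, "az": 0},
    {"grip": 0, "x": -0.4, "y": 1.6, "z": 0, "ax": 0, "ay": 0, "az": 0}
  ]
}}

```text
time: 8.2
tool_pos: [0.6536, 0.0011, 0.17]
ee_rot: [[0.133, 0.991, -0.002], [0.991, -0.133, 0.0], [-0.0, -0.002, -1.0]]
contact_force: [-0.1, 0.1, 0.7]
opening: 0.994
finger_force: 0.0
```

```bash
python3 go.py .657 .001 .076 -.135; python3 - <<'E'
from plant import vision
import cv2,numpy as np
b=vision.read_camera('side')['img'][95:265,160:340]
cv2.imwrite('pics/a3.png',cv2.resize(b,None,fx=3,fy=3,interpolation=2)[:,:,::-1])
E
```

```text
xyz cm [0.04 0.36 9.4 ] rot [-0.002  0.     0.002] [-0.09  0.62  1.36  0.    1.16  0.04] 8.2
```

View pics/a3.png

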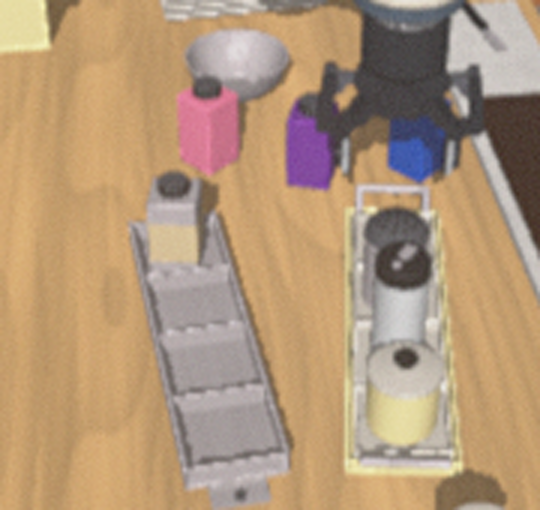

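The tin stands in the left compartment at (175,220). The fingers at (345,160) and (452,160) are centred over the dredger at (397,230).

Emit:
{"name": "arm_command", "arguments": {
  "moves": [
    {"grip": 0, "x": 0, "y": 0.2, "z": 3, "ax": 0, "ay": 0, "az": 0},
    {"grip": 0, "x": 0, "y": 0.2, "z": 6, "ax": 0, "ay": 0, "az": 0},
    {"grip": 0, "x": 0, "y": 0.2, "z": 9, "ax": 0, "ay": 0, "az": 0},
    {"grip": 0, "x": 0, "y": 0.2, "z": 9.4, "ax": 0, "ay": 0, "az": 0},
    {"grip": 0, "x": 0, "y": 0.2, "z": 9.4, "ax": 0, "ay": 0, "az": 0}
  ]
}}

```text
time: 8.67
tool_pos: [0.6549, 0.001, 0.0759]
ee_rot: [[0.132, 0.991, -0.004], [0.991, -0.132, 0.0], [-0.0, -0.004, -1.0]]
contact_force: [0.2, -0.2, 1.5]
opening: 0.998
finger_force: 0.0
```

Emit:
{"name": "arm_command", "arguments": {
  "moves": [
    {"grip": 0, "x": 0, "y": 0, "z": 0, "ax": 0, "ay": 0, "az": 0},
    {"grip": 0.3, "x": 0, "y": 0, "z": 0, "ax": 0, "ay": 0, "az": 0},
    {"grip": 0.8, "x": 0, "y": 0, "z": 0, "ax": 0, "ay": 0, "az": 0},
    {"grip": 1, "x": 0, "y": 0, "z": 0, "ax": 0, "ay": 0, "az": 0},
    {"grip": 1, "x": 0, "y": 0, "z": 0, "ax": 0, "ay": 0, "az": 0}
  ],
  "grip_force": 40
}}

```text
time: 9.08
tool_pos: [0.6577, 0.0005, 0.0792]
ee_rot: [[0.133, 0.991, 0.003], [0.991, -0.133, -0.0], [0.0, 0.003, -1.0]]
contact_force: [-0.0, 0.2, 11.0]
opening: 0.698
finger_force: 40.4
```

Emit:
{"name": "arm_command", "arguments": {
  "moves": [
    {"grip": 1, "x": 0, "y": 0, "z": 0, "ax": 0, "ay": 0, "az": 0},
    {"grip": 1, "x": 0, "y": 0, "z": 0, "ax": 0, "ay": 0, "az": 0}
  ]
}}

```text
time: 9.25
tool_pos: [0.6577, 0.0005, 0.0792]
ee_rot: [[0.133, 0.991, 0.003], [0.991, -0.133, -0.0], [0.0, 0.003, -1.0]]
contact_force: [-1.7, 0.4, 11.1]
opening: 0.703
finger_force: 40.4
```

```bash
python3 go.py .4629 -.0117 .136 -.135
```

```text
xyz cm [ -3.79 -19.12  -5.73] rot [ 0.003 -0.     0.002] [-0.09  0.73  1.42  0.    0.98  0.04] 9.25
```

Emit:
{"name": "arm_command", "arguments": {
  "moves": [
    {"grip": 1, "x": 0, "y": 0, "z": -1, "ax": 0, "ay": 0, "az": 0},
    {"grip": 1, "x": 0, "y": 0, "z": -3, "ax": 0, "ay": 0, "az": 0},
    {"grip": 1, "x": 0, "y": 0, "z": -5, "ax": 0, "ay": 0, "az": 0},
    {"grip": 1, "x": 0, "y": 0, "z": -6, "ax": 0, "ay": 0, "az": 0},
    {"grip": 1, "x": 0, "y": 0, "z": -6, "ax": 0, "ay": 0, "az": 0}
  ]
}}

```text
time: 9.67
tool_pos: [0.658, 0.0004, 0.1403]
ee_rot: [[0.133, 0.991, 0.005], [0.991, -0.133, -0.0], [0.0, 0.005, -1.0]]
contact_force: [-0.1, -0.0, -2.3]
opening: 0.699
finger_force: 44.1
```

Emit:
{"name": "arm_command", "arguments": {
  "moves": [
    {"grip": 1, "x": -0.6, "y": -3, "z": 0, "ax": 0, "ay": 0, "az": 0},
    {"grip": 1, "x": -1.4, "y": -7, "z": 0, "ax": 0, "ay": 0, "az": 0},
    {"grip": 1, "x": -2.2, "y": -11, "z": 0, "ax": 0, "ay": 0, "az": 0},
    {"grip": 1, "x": -3, "y": -15, "z": 0, "ax": 0, "ay": 0, "az": 0},
    {"grip": 1, "x": -3.6, "y": -18, "z": 0, "ax": 0, "ay": 0, "az": 0}
  ]
}}

```text
time: 10.08
tool_pos: [0.4694, -0.011, 0.1365]
ee_rot: [[0.133, 0.991, -0.003], [0.991, -0.133, 0.0], [-0.0, -0.003, -1.0]]
contact_force: [1.1, -0.7, -2.6]
opening: 0.699
finger_force: 44.6
```

Emit:
{"name": "arm_command", "arguments": {
  "moves": [
    {"grip": 1, "x": -0.2, "y": -1.1, "z": 0, "ax": 0, "ay": 0, "az": 0},
    {"grip": 1, "x": -0.2, "y": -1.1, "z": 0, "ax": 0, "ay": 0, "az": 0},
    {"grip": 1, "x": -0.2, "y": -1.1, "z": 0, "ax": 0, "ay": 0, "az": 0},
    {"grip": 1, "x": -0.2, "y": -1.1, "z": 0, "ax": 0, "ay": 0, "az": 0}
  ]
}}

```text
time: 10.42
tool_pos: [0.4633, -0.0119, 0.137]
ee_rot: [[0.133, 0.991, 0.001], [0.991, -0.133, -0.0], [-0.0, 0.001, -1.0]]
contact_force: [-0.2, 0.3, -3.2]
opening: 0.696
finger_force: 44.7
```

```bash
python3 go.py .4629 -.0117 .085 -.135
```

```text
xyz cm [ 0.01 -0.04  5.2 ] rot [0.001 0.    0.002] [-0.15  0.45  1.87  0.    0.82 -0.02] 10.4167
```

Emit:
{"name": "arm_command", "arguments": {
  "moves": [
    {"grip": 1, "x": 0, "y": 0, "z": 2, "ax": 0, "ay": 0, "az": 0},
    {"grip": 1, "x": 0, "y": 0, "z": 4, "ax": 0, "ay": 0, "az": 0},
    {"grip": 1, "x": 0, "y": 0, "z": 5, "ax": 0, "ay": 0, "az": 0},
    {"grip": 1, "x": 0, "y": 0, "z": 5.2, "ax": 0, "ay": 0, "az": 0},
    {"grip": 1, "x": 0, "y": 0, "z": 5.2, "ax": 0, "ay": 0, "az": 0}
  ]
}}

```text
time: 10.83
tool_pos: [0.4628, -0.0117, 0.0845]
ee_rot: [[0.132, 0.991, -0.001], [0.991, -0.132, 0.0], [0.0, -0.001, -1.0]]
contact_force: [0.8, -1.3, -2.4]
opening: 0.703
finger_force: 44.7
```

Emit:
{"name": "arm_command", "arguments": {
  "moves": [
    {"grip": 1, "x": 0, "y": 0, "z": 0.1, "ax": 0, "ay": 0, "az": 0},
    {"grip": 1, "x": 0, "y": 0, "z": 0.2, "ax": 0, "ay": 0, "az": 0},
    {"grip": 1, "x": 0, "y": 0, "z": 0.2, "ax": 0, "ay": 0, "az": 0}
  ]
}}

```text
time: 11.08
tool_pos: [0.4628, -0.0118, 0.0836]
ee_rot: [[0.133, 0.991, 0.001], [0.991, -0.133, -0.0], [-0.0, 0.001, -1.0]]
contact_force: [-1.0, 0.2, -2.7]
opening: 0.698
finger_force: 44.7
```

Emit:
{"name": "arm_command", "arguments": {
  "moves": [
    {"grip": 1, "x": 0, "y": 0, "z": 0.1, "ax": 0, "ay": 0, "az": 0},
    {"grip": 1, "x": 0, "y": 0, "z": 0.2, "ax": 0, "ay": 0, "az": 0},
    {"grip": 1, "x": 0, "y": 0, "z": 0.2, "ax": 0, "ay": 0, "az": 0}
  ]
}}

```text
time: 11.33
tool_pos: [0.4635, -0.012, 0.0826]
ee_rot: [[0.133, 0.991, 0.003], [0.991, -0.133, -0.001], [-0.0, 0.003, -1.0]]
contact_force: [-3.3, 0.6, 25.3]
opening: 0.702
finger_force: 45.7
```

Emit:
{"name": "arm_command", "arguments": {
  "moves": [
    {"grip": 0.25, "x": 0, "y": 0, "z": -0.1, "ax": 0, "ay": 0, "az": 0},
    {"grip": 0.1, "x": 0, "y": 0, "z": -0.1, "ax": 0, "ay": 0, "az": 0},
    {"grip": 0, "x": 0, "y": 0, "z": -0.1, "ax": 0, "ay": 0, "az": 0},
    {"grip": 0, "x": 0, "y": 0, "z": -0.1, "ax": 0, "ay": 0, "az": 0},
    {"grip": 0, "x": 0, "y": 0, "z": -0.1, "ax": 0, "ay": 0, "az": 0}
  ]
}}

```text
time: 11.75
tool_pos: [0.4623, -0.0118, 0.0821]
ee_rot: [[0.133, 0.991, -0.0], [0.991, -0.133, -0.0], [-0.0, -0.0, -1.0]]
contact_force: [0.7, -0.4, -0.1]
opening: 1.003
finger_force: 0.0
```

Emit:
{"name": "arm_command", "arguments": {
  "moves": [
    {"grip": 0, "x": 0, "y": 0, "z": -2, "ax": 0, "ay": 0, "az": 0},
    {"grip": 0, "x": 0, "y": 0, "z": -5, "ax": 0, "ay": 0, "az": 0},
    {"grip": 0, "x": 0, "y": 0, "z": -8, "ax": 0, "ay": 0, "az": 0},
    {"grip": 0, "x": 0, "y": 0, "z": -9.7, "ax": 0, "ay": 0, "az": 0},
    {"grip": 0, "x": 0, "y": 0, "z": -9.7, "ax": 0, "ay": 0, "az": 0}
  ]
}}

```text
time: 12.17
tool_pos: [0.4638, -0.012, 0.1822]
ee_rot: [[0.132, 0.991, 0.005], [0.991, -0.132, -0.001], [-0.0, 0.005, -1.0]]
contact_force: [1.4, 0.3, -0.2]
opening: 1.001
finger_force: 0.0
```

```bash
python3 go.py .6465 -.087 .18 -.135
```

```text
xyz cm [-5.02 19.1   0.32] rot [0.005 0.    0.002] [-0.15  0.37  1.83 -0.    0.94 -0.02] 12.1667
```

Emit:
{"name": "arm_command", "arguments": {
  "moves": [
    {"grip": 0, "x": -1, "y": 3.8, "z": 0, "ax": 0, "ay": 0, "az": 0},
    {"grip": 0, "x": -2, "y": 7.6, "z": 0, "ax": 0, "ay": 0, "az": 0},
    {"grip": 0, "x": -3, "y": 11.4, "z": 0, "ax": 0, "ay": 0, "az": 0},
    {"grip": 0, "x": -4, "y": 15.2, "z": 0, "ax": 0, "ay": 0, "az": 0},
    {"grip": 0, "x": -5, "y": 19.1, "z": 0, "ax": 0, "ay": 0, "az": 0}
  ]
}}

```text
time: 12.58
tool_pos: [0.6461, -0.0874, 0.1782]
ee_rot: [[0.133, 0.991, -0.001], [0.991, -0.133, 0.0], [0.0, -0.001, -1.0]]
contact_force: [0.7, 0.2, 0.8]
opening: 1.0
finger_force: 0.0
```

Emit:
{"name": "arm_command", "arguments": {
  "moves": [
    {"grip": 0, "x": 0, "y": 0, "z": 0, "ax": 0, "ay": 0, "az": 0},
    {"grip": 0, "x": 0, "y": 0, "z": 0, "ax": 0, "ay": 0, "az": 0},
    {"grip": 0, "x": 0, "y": 0, "z": 0, "ax": 0, "ay": 0, "az": 0},
    {"grip": 0, "x": 0, "y": 0, "z": 0, "ax": 0, "ay": 0, "az": 0}
  ]
}}

```text
time: 12.92
tool_pos: [0.6438, -0.0862, 0.1785]
ee_rot: [[0.132, 0.991, -0.002], [0.991, -0.132, 0.0], [0.0, -0.002, -1.0]]
contact_force: [-0.2, 0.4, 0.2]
opening: 1.005
finger_force: 0.0
```

```bash
python3 go.py .6465 -.087 .094 -.135; python3 - <<'E'
from plant import vision
import cv2,numpy as np
b=vision.read_camera('side')['img'][95:265,160:340]
cv2.imwrite('pics/a4.png',cv2.resize(b,None,fx=3,fy=3,interpolation=2)[:,:,::-1])
E
```

```text
xyz cm [-0.05  0.3   8.45] rot [-0.002 -0.     0.002] [-0.22  0.61  1.37  0.    1.17 -0.09] 12.9167
```

View pics/a4.png

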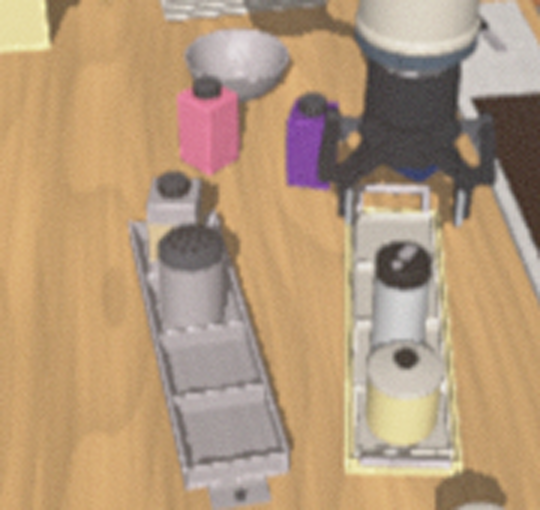

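The dredger stands in compartment 2 at (192,285). The fingers are centred on the shaker lid at (404,262).

Emit:
{"name": "arm_command", "arguments": {
  "moves": [
    {"grip": 0, "x": 0, "y": 0.1, "z": 3, "ax": 0, "ay": 0, "az": 0},
    {"grip": 0, "x": 0, "y": 0.1, "z": 6, "ax": 0, "ay": 0, "az": 0},
    {"grip": 0, "x": 0, "y": 0.1, "z": 8.4, "ax": 0, "ay": 0, "az": 0},
    {"grip": 0, "x": 0, "y": 0.1, "z": 8.4, "ax": 0, "ay": 0, "az": 0},
    {"grip": 0, "x": 0, "y": 0.1, "z": 8.4, "ax": 0, "ay": 0, "az": 0}
  ]
}}

```text
time: 13.38
tool_pos: [0.645, -0.0864, 0.0949]
ee_rot: [[0.132, 0.991, -0.002], [0.991, -0.132, 0.0], [0.0, -0.002, -1.0]]
contact_force: [0.6, -0.6, 0.4]
opening: 1.003
finger_force: 0.0
```

Emit:
{"name": "arm_command", "arguments": {
  "moves": [
    {"grip": 0.3, "x": 0, "y": 0, "z": 0, "ax": 0, "ay": 0, "az": 0},
    {"grip": 0.6, "x": 0, "y": 0, "z": 0, "ax": 0, "ay": 0, "az": 0},
    {"grip": 0.9, "x": 0, "y": 0, "z": 0, "ax": 0, "ay": 0, "az": 0},
    {"grip": 1, "x": 0, "y": 0, "z": 0, "ax": 0, "ay": 0, "az": 0},
    {"grip": 1, "x": 0, "y": 0, "z": 0, "ax": 0, "ay": 0, "az": 0}
  ],
  "grip_force": 40
}}

```text
time: 13.8
tool_pos: [0.6469, -0.087, 0.0969]
ee_rot: [[0.133, 0.991, 0.003], [0.991, -0.133, -0.001], [-0.0, 0.003, -1.0]]
contact_force: [-0.7, -0.1, 8.5]
opening: 0.579
finger_force: 40.2
```

Emit:
{"name": "arm_command", "arguments": {
  "moves": [
    {"grip": 1, "x": 0, "y": 0, "z": 0, "ax": 0, "ay": 0, "az": 0},
    {"grip": 1, "x": 0, "y": 0, "z": 0, "ax": 0, "ay": 0, "az": 0}
  ]
}}

```text
time: 13.97
tool_pos: [0.6469, -0.087, 0.097]
ee_rot: [[0.133, 0.991, 0.003], [0.991, -0.133, -0.001], [-0.0, 0.003, -1.0]]
contact_force: [-0.3, 0.0, 9.3]
opening: 0.582
finger_force: 40.2
```

```bash
python3 go.py .4721 -.0973 .136 -.135
```

```text
xyz cm [ -3.34 -17.18  -3.95] rot [0.003 0.    0.002] [-0.23  0.7   1.43  0.    1.01 -0.09] 13.9667
```

Place height about 0.101. Lift and carry.

Emit:
{"name": "arm_command", "arguments": {
  "moves": [
    {"grip": 1, "x": 0, "y": 0, "z": -1, "ax": 0, "ay": 0, "az": 0},
    {"grip": 1, "x": 0, "y": 0, "z": -3, "ax": 0, "ay": 0, "az": 0},
    {"grip": 1, "x": 0, "y": 0, "z": -5, "ax": 0, "ay": 0, "az": 0},
    {"grip": 1, "x": 0, "y": 0, "z": -6, "ax": 0, "ay": 0, "az": 0},
    {"grip": 1, "x": 0, "y": 0, "z": -6, "ax": 0, "ay": 0, "az": 0}
  ]
}}

```text
time: 14.38
tool_pos: [0.6472, -0.0871, 0.1582]
ee_rot: [[0.133, 0.991, 0.004], [0.991, -0.133, -0.001], [-0.0, 0.005, -1.0]]
contact_force: [0.2, 0.7, -2.6]
opening: 0.577
finger_force: 42.1
```

Emit:
{"name": "arm_command", "arguments": {
  "moves": [
    {"grip": 1, "x": -0.6, "y": -3, "z": 0, "ax": 0, "ay": 0, "az": 0},
    {"grip": 1, "x": -1.4, "y": -7, "z": 0, "ax": 0, "ay": 0, "az": 0},
    {"grip": 1, "x": -2.2, "y": -11, "z": 0, "ax": 0, "ay": 0, "az": 0},
    {"grip": 1, "x": -2.9, "y": -14.5, "z": 0, "ax": 0, "ay": 0, "az": 0},
    {"grip": 1, "x": -3.3, "y": -16.5, "z": 0, "ax": 0, "ay": 0, "az": 0}
  ]
}}

```text
time: 14.8
tool_pos: [0.4734, -0.097, 0.1544]
ee_rot: [[0.133, 0.991, -0.004], [0.991, -0.133, 0.001], [0.001, -0.004, -1.0]]
contact_force: [0.5, -0.7, -2.4]
opening: 0.577
finger_force: 42.6
```

Emit:
{"name": "arm_command", "arguments": {
  "moves": [
    {"grip": 1, "x": 0, "y": -0.7, "z": 0, "ax": 0, "ay": 0, "az": 0},
    {"grip": 1, "x": 0, "y": -0.7, "z": 0, "ax": 0, "ay": 0, "az": 0},
    {"grip": 1, "x": 0, "y": -0.7, "z": 0, "ax": 0, "ay": 0, "az": 0},
    {"grip": 1, "x": 0, "y": -0.7, "z": 0, "ax": 0, "ay": 0, "az": 0}
  ]
}}

```text
time: 15.13
tool_pos: [0.4725, -0.0969, 0.1551]
ee_rot: [[0.132, 0.991, 0.001], [0.991, -0.132, -0.0], [-0.0, 0.001, -1.0]]
contact_force: [0.8, -0.5, -2.4]
opening: 0.578
finger_force: 42.6
```

```bash
python3 go.py .4721 -.0973 .102 -.135
```

```text
xyz cm [-0.04 -0.04  5.31] rot [0.001 0.    0.002] [-0.33  0.44  1.81  0.    0.89 -0.19] 15.1333
```

Emit:
{"name": "arm_command", "arguments": {
  "moves": [
    {"grip": 1, "x": 0, "y": 0, "z": 2, "ax": 0, "ay": 0, "az": 0},
    {"grip": 1, "x": 0, "y": 0, "z": 4, "ax": 0, "ay": 0, "az": 0},
    {"grip": 1, "x": 0, "y": 0, "z": 5, "ax": 0, "ay": 0, "az": 0},
    {"grip": 1, "x": 0, "y": 0, "z": 5.3, "ax": 0, "ay": 0, "az": 0},
    {"grip": 1, "x": 0, "y": 0, "z": 5.3, "ax": 0, "ay": 0, "az": 0}
  ]
}}

```text
time: 15.55
tool_pos: [0.472, -0.0967, 0.1015]
ee_rot: [[0.132, 0.991, -0.0], [0.991, -0.132, 0.0], [0.0, -0.0, -1.0]]
contact_force: [0.4, -0.6, -2.1]
opening: 0.579
finger_force: 42.2
```

Emit:
{"name": "arm_command", "arguments": {
  "moves": [
    {"grip": 1, "x": 0, "y": 0, "z": 0.1, "ax": 0, "ay": 0, "az": 0},
    {"grip": 1, "x": 0, "y": 0, "z": 0.2, "ax": 0, "ay": 0, "az": 0},
    {"grip": 1, "x": 0, "y": 0, "z": 0.2, "ax": 0, "ay": 0, "az": 0}
  ]
}}

```text
time: 15.8
tool_pos: [0.4721, -0.0968, 0.1008]
ee_rot: [[0.132, 0.991, 0.002], [0.991, -0.132, -0.0], [-0.0, 0.002, -1.0]]
contact_force: [1.0, 0.7, 7.3]
opening: 0.578
finger_force: 42.7
```

Touching (about 10 N over the carried weight). Release and go to the pot.

Emit:
{"name": "arm_command", "arguments": {
  "moves": [
    {"grip": 0.35, "x": 0, "y": 0, "z": 0, "ax": 0, "ay": 0, "az": 0},
    {"grip": 0.1, "x": 0, "y": 0, "z": 0, "ax": 0, "ay": 0, "az": 0},
    {"grip": 0, "x": 0, "y": 0, "z": 0, "ax": 0, "ay": 0, "az": 0},
    {"grip": 0, "x": 0, "y": 0, "z": 0, "ax": 0, "ay": 0, "az": 0},
    {"grip": 0, "x": 0, "y": 0, "z": 0, "ax": 0, "ay": 0, "az": 0}
  ]
}}

```text
time: 16.22
tool_pos: [0.4712, -0.0967, 0.1002]
ee_rot: [[0.133, 0.991, 0.0], [0.991, -0.133, -0.0], [-0.0, 0.0, -1.0]]
contact_force: [-0.1, -0.2, 0.3]
opening: 1.002
finger_force: 0.0
```

Emit:
{"name": "arm_command", "arguments": {
  "moves": [
    {"grip": 0, "x": 0, "y": 0, "z": -2, "ax": 0, "ay": 0, "az": 0},
    {"grip": 0, "x": 0, "y": 0, "z": -5, "ax": 0, "ay": 0, "az": 0},
    {"grip": 0, "x": 0, "y": 0, "z": -8, "ax": 0, "ay": 0, "az": 0},
    {"grip": 0, "x": 0, "y": 0, "z": -9, "ax": 0, "ay": 0, "az": 0},
    {"grip": 0, "x": 0, "y": 0, "z": -9, "ax": 0, "ay": 0, "az": 0}
  ]
}}

```text
time: 16.63
tool_pos: [0.4723, -0.0971, 0.1926]
ee_rot: [[0.133, 0.991, 0.004], [0.991, -0.133, -0.001], [-0.001, 0.005, -1.0]]
contact_force: [0.5, -0.1, 0.1]
opening: 1.002
finger_force: 0.0
```

```bash
python3 go.py .637 -.170 .17 -.135
```

```text
xyz cm [-5.04 17.28  2.34] rot [0.005 0.001 0.002] [-0.33  0.38  1.77  0.    0.99 -0.19] 16.6333
```

Emit:
{"name": "arm_command", "arguments": {
  "moves": [
    {"grip": 0, "x": -1, "y": 3.5, "z": 0, "ax": 0, "ay": 0, "az": 0},
    {"grip": 0, "x": -2, "y": 7, "z": 0, "ax": 0, "ay": 0, "az": 0},
    {"grip": 0, "x": -3, "y": 10.5, "z": 1, "ax": 0, "ay": 0, "az": 0},
    {"grip": 0, "x": -4, "y": 14, "z": 2, "ax": 0, "ay": 0, "az": 0},
    {"grip": 0, "x": -5, "y": 17.3, "z": 3, "ax": 0, "ay": 0, "az": 0}
  ]
}}

```text
time: 17.05
tool_pos: [0.6373, -0.1698, 0.1585]
ee_rot: [[0.133, 0.991, -0.001], [0.991, -0.133, 0.0], [0.0, -0.001, -1.0]]
contact_force: [-0.2, 0.2, 0.8]
opening: 1.0
finger_force: 0.0
```

Emit:
{"name": "arm_command", "arguments": {
  "moves": [
    {"grip": 0, "x": 0, "y": 0, "z": 1, "ax": 0, "ay": 0, "az": 0},
    {"grip": 0, "x": 0, "y": 0, "z": 1, "ax": 0, "ay": 0, "az": 0},
    {"grip": 0, "x": 0, "y": 0, "z": 1, "ax": 0, "ay": 0, "az": 0},
    {"grip": 0, "x": 0, "y": 0, "z": 1, "ax": 0, "ay": 0, "az": 0}
  ]
}}

```text
time: 17.38
tool_pos: [0.635, -0.1687, 0.15]
ee_rot: [[0.132, 0.991, -0.001], [0.991, -0.132, 0.0], [0.0, -0.001, -1.0]]
contact_force: [-0.0, 0.2, 0.4]
opening: 0.999
finger_force: 0.0
```

```bash
python3 go.py .637 -.170 .059 -.135; python3 - <<'E'
from plant import vision
import cv2,numpy as np
b=vision.read_camera('side')['img'][95:265,160:340]
cv2.imwrite('pics/a5.png',cv2.resize(b,None,fx=3,fy=3,interpolation=2)[:,:,::-1])
E
```

```text
xyz cm [-0.1   0.23  9.1 ] rot [-0.001 -0.     0.002] [-0.35  0.65  1.37  0.    1.12 -0.22] 17.3833
```

View pics/a5.png

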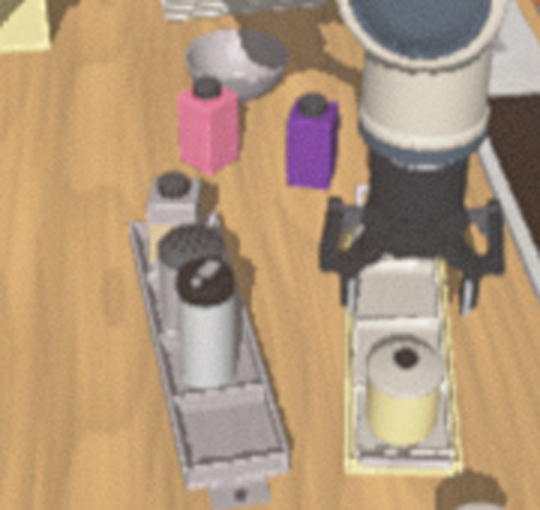

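The shaker stands in compartment 3 at (208,325). The fingers at (345,295) and (468,295) are centred on the pot at (405,390).

Emit:
{"name": "arm_command", "arguments": {
  "moves": [
    {"grip": 0, "x": -0.1, "y": 0.1, "z": 3, "ax": 0, "ay": 0, "az": 0},
    {"grip": 0, "x": -0.1, "y": 0.1, "z": 6, "ax": 0, "ay": 0, "az": 0},
    {"grip": 0, "x": -0.1, "y": 0.1, "z": 8.5, "ax": 0, "ay": 0, "az": 0},
    {"grip": 0, "x": -0.1, "y": 0.1, "z": 9, "ax": 0, "ay": 0, "az": 0},
    {"grip": 0, "x": -0.1, "y": 0.1, "z": 9, "ax": 0, "ay": 0, "az": 0}
  ]
}}

```text
time: 17.85
tool_pos: [0.6357, -0.1698, 0.0595]
ee_rot: [[0.132, 0.991, -0.002], [0.991, -0.132, 0.001], [0.001, -0.002, -1.0]]
contact_force: [0.1, 0.9, 0.9]
opening: 0.997
finger_force: 0.0
```

Emit:
{"name": "arm_command", "arguments": {
  "moves": [
    {"grip": 0.2, "x": 0, "y": 0, "z": 0, "ax": 0, "ay": 0, "az": 0},
    {"grip": 0.4, "x": 0, "y": 0, "z": 0, "ax": 0, "ay": 0, "az": 0},
    {"grip": 0.7, "x": 0, "y": 0, "z": 0, "ax": 0, "ay": 0, "az": 0},
    {"grip": 1, "x": 0, "y": 0, "z": 0, "ax": 0, "ay": 0, "az": 0},
    {"grip": 1, "x": 0, "y": 0, "z": 0, "ax": 0, "ay": 0, "az": 0}
  ],
  "grip_force": 40
}}

```text
time: 18.27
tool_pos: [0.6378, -0.1706, 0.0627]
ee_rot: [[0.133, 0.991, 0.003], [0.991, -0.133, -0.001], [-0.001, 0.003, -1.0]]
contact_force: [-2.7, 0.7, 9.2]
opening: 0.752
finger_force: 41.9
```

Emit:
{"name": "arm_command", "arguments": {
  "moves": [
    {"grip": 1, "x": 0, "y": 0, "z": 0, "ax": 0, "ay": 0, "az": 0},
    {"grip": 1, "x": 0, "y": 0, "z": 0, "ax": 0, "ay": 0, "az": 0}
  ]
}}

```text
time: 18.43
tool_pos: [0.6377, -0.1706, 0.0627]
ee_rot: [[0.133, 0.991, 0.003], [0.991, -0.133, -0.001], [-0.001, 0.003, -1.0]]
contact_force: [-2.8, 1.1, 8.8]
opening: 0.749
finger_force: 41.9
```

```bash
python3 go.py .4813 -.1828 .136 -.135
```

```text
xyz cm [ -3.28 -15.32  -7.38] rot [0.003 0.001 0.002] [-0.35  0.76  1.43 -0.    0.95 -0.22] 18.4333
```

Emit:
{"name": "arm_command", "arguments": {
  "moves": [
    {"grip": 1, "x": 0, "y": 0, "z": -1, "ax": 0, "ay": 0, "az": 0},
    {"grip": 1, "x": 0, "y": 0, "z": -3, "ax": 0, "ay": 0, "az": 0},
    {"grip": 1, "x": 0, "y": 0, "z": -5, "ax": 0, "ay": 0, "az": 0},
    {"grip": 1, "x": 0, "y": 0, "z": -6, "ax": 0, "ay": 0, "az": 0},
    {"grip": 1, "x": 0, "y": 0, "z": -6, "ax": 0, "ay": 0, "az": 0}
  ]
}}

```text
time: 18.85
tool_pos: [0.6384, -0.1709, 0.1238]
ee_rot: [[0.133, 0.991, 0.005], [0.991, -0.133, -0.002], [-0.001, 0.005, -1.0]]
contact_force: [0.2, -0.5, -1.5]
opening: 0.75
finger_force: 44.6
```

Emit:
{"name": "arm_command", "arguments": {
  "moves": [
    {"grip": 1, "x": -0.6, "y": -3, "z": 0, "ax": 0, "ay": 0, "az": 0},
    {"grip": 1, "x": -1.4, "y": -6.5, "z": 0, "ax": 0, "ay": 0, "az": 0},
    {"grip": 1, "x": -2.2, "y": -10, "z": 0, "ax": 0, "ay": 0, "az": 0},
    {"grip": 1, "x": -2.9, "y": -13.5, "z": 0, "ax": 0, "ay": 0, "az": 0},
    {"grip": 1, "x": -3.2, "y": -15, "z": 0, "ax": 0, "ay": 0, "az": 0}
  ]
}}

```text
time: 19.27
tool_pos: [0.4792, -0.1813, 0.1196]
ee_rot: [[0.133, 0.991, -0.004], [0.991, -0.133, 0.001], [0.001, -0.004, -1.0]]
contact_force: [1.4, 0.6, -2.0]
opening: 0.75
finger_force: 44.9
```

Emit:
{"name": "arm_command", "arguments": {
  "moves": [
    {"grip": 1, "x": -0.1, "y": -0.3, "z": 0, "ax": 0, "ay": 0, "az": 0},
    {"grip": 1, "x": -0.1, "y": -0.3, "z": 0, "ax": 0, "ay": 0, "az": 0},
    {"grip": 1, "x": -0.1, "y": -0.3, "z": 0, "ax": 0, "ay": 0, "az": 0},
    {"grip": 1, "x": -0.1, "y": -0.3, "z": 0, "ax": 0, "ay": 0, "az": 0}
  ]
}}

```text
time: 19.6
tool_pos: [0.482, -0.1829, 0.1201]
ee_rot: [[0.132, 0.991, 0.001], [0.991, -0.132, -0.0], [-0.0, 0.001, -1.0]]
contact_force: [-0.6, -0.3, -1.4]
opening: 0.748
finger_force: 44.9
```

```bash
python3 go.py .4813 -.1828 .068 -.135
```

```text
xyz cm [ 0.01 -0.07  5.21] rot [0.001 0.    0.002] [-0.48  0.53  1.76  0.    0.85 -0.35] 19.6
```

Emit:
{"name": "arm_command", "arguments": {
  "moves": [
    {"grip": 1, "x": 0, "y": 0, "z": 2, "ax": 0, "ay": 0, "az": 0},
    {"grip": 1, "x": 0, "y": 0, "z": 4, "ax": 0, "ay": 0, "az": 0},
    {"grip": 1, "x": 0, "y": 0, "z": 5, "ax": 0, "ay": 0, "az": 0},
    {"grip": 1, "x": 0, "y": 0, "z": 5.2, "ax": 0, "ay": 0, "az": 0},
    {"grip": 1, "x": 0, "y": 0, "z": 5.2, "ax": 0, "ay": 0, "az": 0}
  ]
}}

```text
time: 20.02
tool_pos: [0.4811, -0.1826, 0.0676]
ee_rot: [[0.132, 0.991, -0.001], [0.991, -0.132, 0.001], [0.0, -0.001, -1.0]]
contact_force: [-0.1, 0.4, -1.8]
opening: 0.753
finger_force: 44.9
```

Emit:
{"name": "arm_command", "arguments": {
  "moves": [
    {"grip": 1, "x": 0, "y": 0, "z": 0.1, "ax": 0, "ay": 0, "az": 0},
    {"grip": 1, "x": 0, "y": 0, "z": 0.2, "ax": 0, "ay": 0, "az": 0},
    {"grip": 1, "x": 0, "y": 0, "z": 0.2, "ax": 0, "ay": 0, "az": 0}
  ]
}}

```text
time: 20.27
tool_pos: [0.4813, -0.1829, 0.0668]
ee_rot: [[0.133, 0.991, 0.001], [0.991, -0.133, -0.0], [-0.0, 0.001, -1.0]]
contact_force: [-0.1, 0.6, 4.6]
opening: 0.75
finger_force: 45.1
```

Emit:
{"name": "arm_command", "arguments": {
  "moves": [
    {"grip": 0.2, "x": 0, "y": 0, "z": 0, "ax": 0, "ay": 0, "az": 0},
    {"grip": 0.1, "x": 0, "y": 0, "z": 0, "ax": 0, "ay": 0, "az": 0},
    {"grip": 0, "x": 0, "y": 0, "z": 0, "ax": 0, "ay": 0, "az": 0},
    {"grip": 0, "x": 0, "y": 0, "z": 0, "ax": 0, "ay": 0, "az": 0},
    {"grip": 0, "x": 0, "y": 0, "z": 0, "ax": 0, "ay": 0, "az": 0}
  ]
}}

```text
time: 20.68
tool_pos: [0.4808, -0.1828, 0.0662]
ee_rot: [[0.133, 0.991, 0.0], [0.991, -0.133, -0.0], [-0.0, 0.0, -1.0]]
contact_force: [0.3, -0.0, 0.0]
opening: 1.0
finger_force: 0.0
```

Emit:
{"name": "arm_command", "arguments": {
  "moves": [
    {"grip": 0, "x": 0, "y": 0, "z": -2, "ax": 0, "ay": 0, "az": 0},
    {"grip": 0, "x": 0, "y": 0, "z": -5, "ax": 0, "ay": 0, "az": 0},
    {"grip": 0, "x": 0, "y": 0, "z": -9, "ax": 0, "ay": 0, "az": 0},
    {"grip": 0, "x": 0, "y": 0, "z": -13, "ax": 0, "ay": 0, "az": 0},
    {"grip": 0, "x": 0, "y": 0, "z": -17, "ax": 0, "ay": 0, "az": 0}
  ]
}}

```text
time: 21.1
tool_pos: [0.4803, -0.1825, 0.238]
ee_rot: [[0.133, 0.991, -0.001], [0.991, -0.133, 0.0], [0.0, -0.001, -1.0]]
contact_force: [1.4, -0.3, -0.5]
opening: 0.999
finger_force: 0.0
```

Emit:
{"name": "arm_command", "arguments": {
  "moves": [
    {"grip": 0, "x": -4, "y": 0, "z": 0, "ax": 0, "ay": 0, "az": 0},
    {"grip": 0, "x": -8, "y": 0, "z": 0, "ax": 0, "ay": 0, "az": 0},
    {"grip": 0, "x": -12, "y": 0, "z": 0, "ax": 0, "ay": 0, "az": 0},
    {"grip": 0, "x": -16, "y": 0, "z": 0, "ax": 0, "ay": 0, "az": 0},
    {"grip": 0, "x": -20, "y": 0, "z": 0, "ax": 0, "ay": 0, "az": 0}
  ]
}}

```text
time: 21.52
tool_pos: [0.4535, -0.3828, 0.2363]
ee_rot: [[0.133, 0.991, 0.0], [0.991, -0.133, -0.0], [-0.0, 0.0, -1.0]]
contact_force: [0.9, 0.7, 0.0]
opening: 0.996
finger_force: 0.0
```

Emit:
{"name": "arm_command", "arguments": {
  "moves": [
    {"grip": 0, "x": -1, "y": 0, "z": 0, "ax": 0, "ay": 0, "az": 0},
    {"grip": 0, "x": -1, "y": 0, "z": 0, "ax": 0, "ay": 0, "az": 0},
    {"grip": 0, "x": -1, "y": 0, "z": 0, "ax": 0, "ay": 0, "az": 0},
    {"grip": 0, "x": -1, "y": 0, "z": 0, "ax": 0, "ay": 0, "az": 0},
    {"grip": 0, "x": -1, "y": 0, "z": 0, "ax": 0, "ay": 0, "az": 0}
  ]
}}

```text
time: 21.93
tool_pos: [0.4532, -0.3895, 0.2362]
ee_rot: [[0.131, 0.991, -0.0], [0.991, -0.131, 0.0], [0.0, -0.0, -1.0]]
contact_force: [-0.3, -1.1, 0.0]
opening: 0.999
finger_force: 0.0
```

```bash
python3 - <<'E'
from fit import *
a=vision.read_camera('top')['img']; b=vision.read_camera('side')['img']
A=cv2.resize(a[130:270,185:365],(400,311),interpolation=2);B=cv2.resize(b[130:300,150:350],(400,340),interpolation=2)
cv2.imwrite('pics/end.png',np.hstack([np.vstack([A,np.zeros((29,400,3),np.uint8)]),B])[:,:,::-1])
S=np.array([[.4537,.0738],[.4629,-.0117],[.4721,-.0973],[.4813,-.1828]])
for c in('top','side'):
  for n,s in zip(['square_tin','dredger','tall_shaker','lidded_pot'],S):
    print(c,n,[(np.round(l['centre'],3).tolist(),round(l['conf'],2)) for l in vision.landmark_of(n,c) if np.hypot(*(l['centre'][:2]-s))<.04],s)
E
```

```text
top square_tin [([0.454, 0.074, 0.01], 0.59)] [0.4537 0.0738]
top dredger [] [ 0.4629 -0.0117]
top tall_shaker [] [ 0.4721 -0.0973]
top lidded_pot [] [ 0.4813 -0.1828]
side square_tin [] [0.4537 0.0738]
side dredger [] [ 0.4629 -0.0117]
side tall_shaker [] [ 0.4721 -0.0973]
side lidded_pot [([0.48, -0.182, 0.012], 0.59)] [ 0.4813 -0.1828]
```

View pics/end.png

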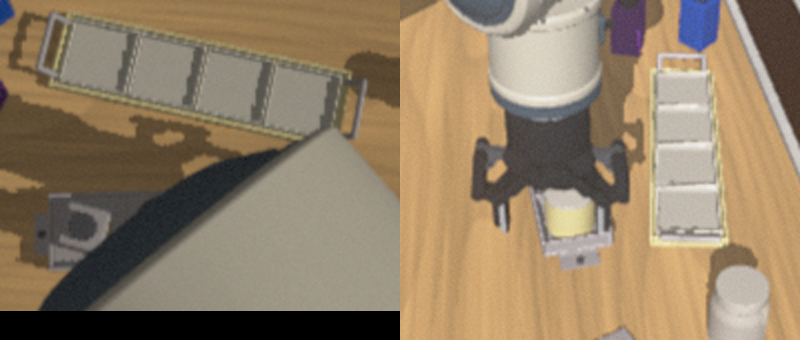

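The arm hides the rack in both views. The carrier is empty. I'll clear the view further.

Emit:
{"name": "arm_command", "arguments": {
  "moves": [
    {"grip": 0, "x": -24, "y": -22, "z": -3, "ax": 0, "ay": 0, "az": 0},
    {"grip": 0, "x": -24, "y": -22, "z": -3, "ax": 0, "ay": 0, "az": 0},
    {"grip": 0, "x": -24, "y": -22, "z": -3, "ax": 0, "ay": 0, "az": 0},
    {"grip": 0, "x": -24, "y": -22, "z": -3, "ax": 0, "ay": 0, "az": 0},
    {"grip": 0, "x": -24, "y": -22, "z": -3, "ax": 0, "ay": 0, "az": 0}
  ]
}}

```text
time: 22.85
tool_pos: [0.292, -0.5249, 0.2555]
ee_rot: [[0.132, 0.991, 0.0], [0.991, -0.132, -0.0], [-0.0, 0.0, -1.0]]
contact_force: [0.4, -0.8, 0.7]
opening: 1.001
finger_force: 0.0
```

Emit:
{"name": "arm_command", "arguments": {
  "moves": [
    {"grip": 0, "x": -8, "y": -7.5, "z": 0, "ax": 0, "ay": 0, "az": 0},
    {"grip": 0, "x": -8, "y": -7.5, "z": 0, "ax": 0, "ay": 0, "az": 0},
    {"grip": 0, "x": -8, "y": -7.5, "z": 0, "ax": 0, "ay": 0, "az": 0},
    {"grip": 0, "x": -8, "y": -7.5, "z": 0, "ax": 0, "ay": 0, "az": 0},
    {"grip": 0, "x": -8, "y": -7.5, "z": 0, "ax": 0, "ay": 0, "az": 0}
  ]
}}

```text
time: 23.27
tool_pos: [0.2074, -0.594, 0.255]
ee_rot: [[0.135, 0.991, -0.0], [0.991, -0.135, 0.0], [0.0, -0.0, -1.0]]
contact_force: [0.6, -0.0, -1.3]
opening: 1.0
finger_force: 0.0
```

```bash
python3 - <<'E'
from fit import *
a=vision.read_camera('top')['img']; b=vision.read_camera('side')['img']
A=cv2.resize(a[130:270,185:365],(400,311),interpolation=2);B=cv2.resize(b[130:300,150:350],(400,340),interpolation=2)
cv2.imwrite('pics/end2.png',np.hstack([np.vstack([A,np.zeros((29,400,3),np.uint8)]),B])[:,:,::-1])
S=np.array([[.4537,.0738],[.4629,-.0117],[.4721,-.0973],[.4813,-.1828]])
for c in('top','side'):
  for n,s in zip(['square_tin','dredger','tall_shaker','lidded_pot'],S):
    print(c,n,[(np.round(l['centre'],3).tolist(),round(l['conf'],2)) for l in vision.landmark_of(n,c) if np.hypot(*(l['centre'][:2]-s))<.04],s)
  print([(n,[np.round(l['centre'],3).tolist() for l in vision.landmark_of(n,c)][:1]) for n in('rack','bowl','scraper','starch_jar')])
E
```

```text
top square_tin [([0.455, 0.074, 0.009], 0.74)] [0.4537 0.0738]
top dredger [([0.465, -0.011, 0.011], 0.7)] [ 0.4629 -0.0117]
top tall_shaker [([0.474, -0.099, 0.011], 0.67)] [ 0.4721 -0.0973]
top lidded_pot [([0.483, -0.18, 0.009], 0.77)] [ 0.4813 -0.1828]
[('rack', [[0.468, -0.054, -0.002]]), ('bowl', [[0.544, 0.407, 0.0]]), ('scraper', [[0.477, -0.428, 0.001]]), ('starch_jar', [[0.658, -0.368, -0.001]])]
side square_tin [([0.452, 0.073, 0.01], 0.69)] [0.4537 0.0738]
side dredger [([0.467, -0.012, 0.015], 0.7)] [ 0.4629 -0.0117]
side tall_shaker [([0.474, -0.1, 0.013], 0.59)] [ 0.4721 -0.0973]
side lidded_pot [([0.482, -0.182, 0.012], 0.92)] [ 0.4813 -0.1828]
[('rack', [[0.472, -0.056, -0.002]]), ('bowl', []), ('scraper', [[0.483, -0.423, -0.002]]), ('starch_jar', [[0.66, -0.37, -0.001]])]
```

View pics/end2.png

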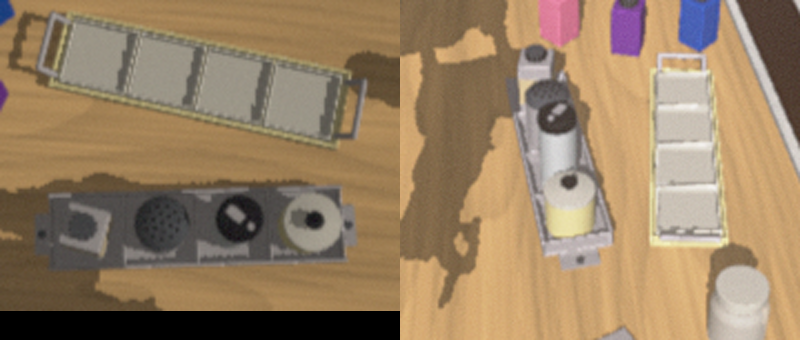

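All four canisters stand upright in order: tin (85,228), dredger (162,222), shaker (240,218) and pot (313,222). Each is within 4 mm of its compartment centre. The bowl, scraper and jar haven't moved.

```bash
python3 -c "
from plant import ticket
print(ticket.job_done())"
```

```text
the job is handed in; nothing more can be done
None
```

I moved all four canisters into the rack in their original order (tin, dredger, shaker, pot), upright and set down. The last camera check showed each near its compartment centre and the bowl, scraper and jar unmoved; I handed the job in at about 23 s, and it returned no verdict.

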